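Clamp the sample block for sea

ROBOT

A 7-joint arm with a two-finger parallel gripper is mounted at the origin on the work surface. World frame = base frame: x ahead of the robot, y to its left, z up, the work surface at z = 0. Lengths are in m, angles in degrees, forces in N, time in s.
With the tool pointing down it reaches from about 0.4 to 0.9 m from the base axis. Payload 5.6 kg.
Tool frame: the origin (TCP) lies between the finger pads; the fingertips stand ctrl.tips_ahead ahead of it and the grasp point (between the pads) is the TCP (ctrl.tips_ahead is the distance from the TCP to the fingertips, in m); z points along the fingers, y is the direction in which the jaws open and shut (so a half turn about z gives the same grasp; the last joint's range is limited). The gripper opens to 92 mm and grips with 3 to 60 N. Pads are 20 mm wide; open, the fingers measure 128 mm over their backs; the gripper's body (75 mm by 189 mm) begins 69 mm behind the grasp point.
Start: joints at [-75.401, 26.786, -0.665, 91.828, 0.344, 61.387, -3.226], TCP at [0.191, 0.621, 0.234] pointing down, gripper open.
Joint ranges: [-144.91, 144.91], [-17.63, 115.5], [-89.93, 88.59], [15.96, 139.68], [-74.01, 254.01], [8.47, 105.57], [-167.45, 167.45]. Speed limits (degrees/s): [147.25, 147.25, 180, 180, 180, 180, 180].

INTERFACE

Orientations are given as a 3x3 rotation matrix whose columns are the frame's x, y, z axes.
In Python, from workcell import state, optics, workorder, ctrl gives the robot as it stands.
- The arm moves only by the shell command python3 -m crank 'ROWS' [FORCE]. ROWS is JSON, a list of rows, each an object with "translation": the shift along the tool's x, y, z in mm, a list of three; "twist": the turn, a rotation vector about the tool's x, y, z in degrees, a list of three; "gripper": the opening, from 0 (shut) to 1 (fully open). In form: [{"translation": [tx, ty, tz], "twist": [rx, ry, rz], "gripper": gripper}, ...]. A call has exactly 10 rows; each row is the pose to reach, as a shift and turn from the pose commanded when the call began, along the tool's axes at that moment; what a row does not reach only later rows make up. A row lasts 1/10 s, in which the tool goes at most 50 mm and 8.59 degrees, less where a joint would pass 70% of its speed; a pose out of reach is approached as far as the arm can. A call with a gripper value outside its range is refused whole. The fingers move at their own pace and stop on an object; FORCE is the grip in N (left out, the last holds). Time passes only in rows, so rows that repeat a pose let the fingers close, or fill a call up. It gives the time, the measured TCP pose, the force and the opening at its end, in the units of the state.
- state(): the state, without advancing time (a new reading comes with each control period).
- optics.grab_frame(name): name is "scene" or "top"; returns the picture (384x512x3 uint8, red, green, blue); there is no depth.
- optics.camera_info(name): a dict with "mtx" (3x3 intrinsics, pixels), "rvec" (rotation vector, rad) and "tvec" (3), from world to camera coordinates, as OpenCV has them. Camera axes: x right, y down, z forward; pixel columns grow to the right and rows downward; lengths in m; the calibration is good to about 2 mm. A picture is of the moment at which its call begins. camera_info takes no time and is no camera call.
- workorder.job_done(): hands the job in, once; it reports no verdict.
The state is a dict: "time_s": time; "joints": joint angles; "qd": joint speeds; "effort": joint torques, N m; "ee_pos": TCP position; "tool_rot": TCP orientation; "wrist_force": force on the tool from outside, world axes, zero at the start; "moment": the same for the moment, N m; "width": opening from 0.0 (shut) to 1.0 (fully open).
Only numpy, scipy, OpenCV 4.12 (cv2) and the standard library are available. Lean on these libraries where they do the work, as an engineer would, in place of code of your own. Each camera call takes 0.05 s, during which the arm holds its last target.

TASK

Secure the grey sample block on this ship's lab bench: with your fingertips push it along its tray until it is fully home against the end stop under the bridge, then turn the blue wing screw clockwise (seen from above), stroke after stroke with a fingertip against its wings, until it is tight. Only push: do not lift the block, and leave the white tube rack, its two tubes and the wash bottle as they stand. Finish with the hand clear.

Things in the scene. Friction and masses are not known exactly. Their poses are not given: they have to be found in the camera images.
- fixture: Fixed hold-down fixture. Origin: on the bench under the wing screw's axis; x points from the open entry end (robot's side) to the end stop, y left, z up. Base plate 8 mm thick, x = -165..+50 mm, y = +-78 mm. Guide rails along x, 100 mm apart inside, 26 mm above the bench. Bridge across y, over x = -14..+14 mm, 50 to 64 mm above the bench; the screw passes down through its middle
- grab_rail (a point): Middle of the fixture's 12 mm thick steel grab rail, 112 mm above the bench, at x = +34 mm in the fixture's frame, running along its y between posts at y = +-68 mm. It bars fingers from the far side of the screw, so push the wings round on the near side, where nothing stands above the bridge (64 mm)
- stop (a point): Middle of the top edge of the end stop's near face: x = +22 mm in the fixture's frame, 38 mm above the bench. The block's ledge end must meet this face
- block: Loose grey sample block, 0.4 to 0.7 kg (up to 9 N to slide), on the base plate between the rails; slides along the fixture's x. 110 mm (x) by 96 mm (y). Origin: centre of underside, axes as the fixture's. x = -55..+15 mm: 40 mm tall plus orange vial caps 5 mm; x = +15..+55 mm: ledge 24 mm tall that goes under the bridge. Home: origin at x = -33 mm of the fixture; starts 25 to 50 mm short
- block_face (a point): Centre of the block's flat near face, the one to push, 20 mm above its underside (28 mm above the bench)
- wing_screw (a joint): Turn of the blue wing screw about the vertical, rad, growing clockwise seen from above. Starts loose, 1.0 to 4.5; at 10.0 it is tight on a firm stop. Slight friction (0.04 N m); stays where left. It sinks 0.6 mm per rad until its rubber foot meets the block's ledge at 10.0. At value q the marked wing points, seen from above, q clockwise from the fixture's +y
- screw_top (a point): Top centre of the wing screw's hub, on the axis, 101 mm above the bench at joint value 0, 95 mm when tight. Hub 20 mm across. Two opposite upright wings, tips 42 mm from the axis, 9 mm thick, 24 mm tall; their top edge is 2 mm below this point, their lower edge 26 mm below it
- marked_wing (a point): Outer end, at mid-height, of the wing with the yellow mark: 42 mm from the screw's axis. The other wing is opposite
- tube_rack: White tube rack 150 x 100 x 45 mm with six holes, loose, beside the fixture; origin at the centre of its underside. Leave alone
- tube_a: Clear sample tube with blue cap, 33 mm across the cap, 114 mm tall, standing in the rack (its cap top 124 mm above the bench); origin at its foot. Leave alone
- tube_b: Second tube like it. Leave alone
- wash_bottle: White bottle with blue cap, 64 mm across, 170 mm tall, standing on the bench beside the fixture; origin at the centre of its underside. Leave alone

How it is judged (in metres and radians):
On the way, in this order (a step that is already met when the one before it is completed fails the run):
1. the block is pushed home against the end stop, before the screw is tight (x of block in the frame of fixture above -0.037 m), for 0.2 s.
2. the wing screw is turned down tight (x of block in the frame of fixture above -0.037 m and value of joint wing_screw above 9.7 rad), for 0.2 s.
At the end, for the whole second after the job is handed in: The block lies flat in its tray, at rest, within 4 mm of the end stop, and the wing screw is within 0.3 rad of its tight stop (all of step 2 and linear speed of block below 0.01 m/s and z of block in the frame of fixture below 0.012 m); the robot touches nothing.
It fails at once if the sample block is lifted more than 10 mm off its tray or tipped (z of block in the frame of fixture above 0.018 m or angle between block's own z axis and vertical above 0.15 rad).
It fails at once if the tube rack is shifted more than 25 mm or tipped over (distance of tube_rack from where it was at the start of the episode above 0.025 m or angle between tube_rack's own z axis and vertical above 0.3 rad).
It fails at once if the tube a is shifted more than 25 mm or tipped over (distance of tube_a from where it was at the start of the episode above 0.025 m or angle between tube_a's own z axis and vertical above 0.3 rad).
It fails at once if the tube b is shifted more than 25 mm or tipped over (distance of tube_b from where it was at the start of the episode above 0.025 m or angle between tube_b's own z axis and vertical above 0.3 rad).
It fails at once if the wash bottle is shifted more than 25 mm or tipped over (distance of wash_bottle from where it was at the start of the episode above 0.025 m or angle between wash_bottle's own z axis and vertical above 0.3 rad).
It also fails if it takes over 64 s, if anything falls off the work surface, if the arm or the gripper's body presses on something with over 40 N, if the wrist force passes 120 N, or if a joint passes its speed limit or range.

## Working session

There is one attempt and no reset: what is moved stays moved. The work goes in short steps, Python scripts to look and compute and a shell command to move; the robot and the scene stay as the last step left them, time stands still between calls to the robot, and variables do not carry over. Pictures are saved under pics/ and viewed, and the job is handed in when it is done.

```bash
ls; mkdir -p pics; python3 - <<'E'
from workcell import state, optics, workorder, ctrl
import cv2
s=state()
for k,v in s.items(): print(k,v)
print(ctrl.tips_ahead)
for n in("scene","top"):
    im=optics.grab_frame(n); cv2.imwrite(f"pics/{n}0.png",im[:,:,::-1]); print(n,optics.camera_info(n))
E
```

```text
pics
time_s 0.0
joints [-75.39944939  26.8351529   -0.6634664   91.87942058   0.34304011
  61.38658022  -3.2259407 ]
qd [-0.04153853  0.02453197 -0.04696554  0.06760053  0.01957447 -0.00628028
 -0.04987524]
effort [-8.62859088e-04 -5.20559800e+01 -1.29232297e-02 -2.43764788e+01
 -5.67591470e-02  1.68612774e-02  1.48106442e-04]
ee_pos [0.19065572 0.62084756 0.23266074]
tool_rot [[-9.55948575e-01  2.93533930e-01 -3.91137365e-04]
 [ 2.93534166e-01  9.55947096e-01 -1.68637081e-03]
 [-1.21100423e-04 -1.72689595e-03 -9.99998502e-01]]
wrist_force [0.75301023 0.75958229 0.02511239]
moment [0.01120687 0.03158861 0.03029536]
width 0.9993604799735969
0.019
scene {'mtx': array([[405.89933714,   0.        , 256.86781738],
       [  0.        , 405.89933714, 192.25758819],
       [  0.        ,   0.        ,   1.        ]]), 'rvec': array([ 1.89229492,  1.28382426, -0.67595051]), 'tvec': array([-0.2454891 , -0.24188142,  1.32661975])}
top {'mtx': array([[425.59126284,   0.        , 251.84087851],
       [  0.        , 425.59126284, 200.59108341],
       [  0.        ,   0.        ,   1.        ]]), 'rvec': array([ 2.27471336, -1.92583044,  0.20318327]), 'tvec': array([-0.03750192,  0.62315284,  1.03429066])}
```

View pics/scene0.png

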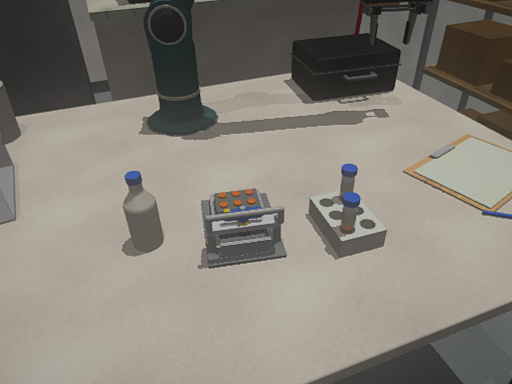

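View pics/top0.png

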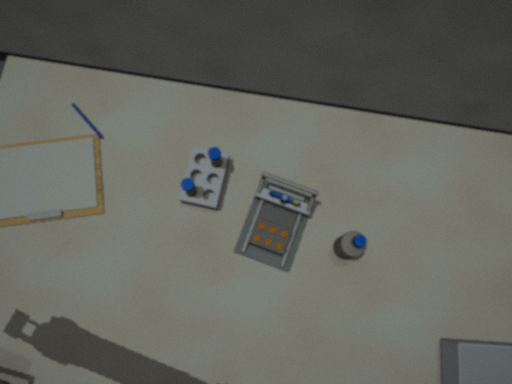

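The scene view shows the fixture between the bottle (left) and rack (right). In the top view the fixture is at about (280,220), the screw at (285,198), the rack at (207,178) and the bottle at (350,245). I'll zoom in and measure next.

```bash
cat > h.py <<'E'
import numpy as np, cv2
from workcell import optics
def cam(n):
    c=optics.camera_info(n); R,_=cv2.Rodrigues(c['rvec']); return c['mtx'],R,np.array(c['tvec']).ravel()
def ray(n,uv):
    K,R,t=cam(n); d=R.T@np.linalg.inv(K)@np.array([uv[0],uv[1],1.]); return -R.T@t,d
def onz(n,uv,z):
    o,d=ray(n,uv); return o+d*(z-o[2])/d[2]
def pix(n,p):
    K,R,t=cam(n); q=K@(R@np.array(p)+t); return q[:2]/q[2]
def blobs(im,lo,hi,amin=6):
    h=cv2.cvtColor(im,cv2.COLOR_RGB2HSV); m=cv2.inRange(h,np.array(lo),np.array(hi))
    n,l,s,c=cv2.connectedComponentsWithStats(m)
    return [(c[i].round(1),s[i,4],s[i,:4]) for i in range(1,n) if s[i,4]>=amin],m
E
python3 - <<'E'
from h import *
im=cv2.imread('pics/top0.png'); c=im[160:280,170:380]; cv2.imwrite('pics/topz.png',cv2.resize(c,None,fx=3.8,fy=3.8,interpolation=cv2.INTER_CUBIC))
im2=cv2.imread('pics/scene0.png'); c=im2[165:275,190:300]; cv2.imwrite('pics/scenez.png',cv2.resize(c,None,fx=5,fy=5,interpolation=cv2.INTER_CUBIC))
for n,i in(('top',im),('scene',im2)):
    r=i[:,:,::-1].copy()
    print(n,'orange',blobs(r,(5,150,80),(18,255,255))[0]); print('blue',blobs(r,(100,110,50),(130,255,255))[0]);print('yel',blobs(r,(20,120,60),(35,255,255),2)[0])
E
```

```text
top orange [(array([261.4, 225.6]), np.int32(27), array([259, 223,   6,   6], dtype=int32)), (array([272.3, 229.5]), np.int32(24), array([270, 227,   6,   6], dtype=int32)), (array([283.5, 233.6]), np.int32(25), array([281, 231,   6,   6], dtype=int32)), (array([257. , 237.4]), np.int32(25), array([255, 235,   5,   6], dtype=int32)), (array([267.8, 242. ]), np.int32(24), array([265, 240,   6,   6], dtype=int32)), (array([279.2, 246.1]), np.int32(26), array([277, 244,   6,   6], dtype=int32))]
blue [(array([ 87.3, 120.8]), np.int32(91), array([ 73, 104,  29,  34], dtype=int32)), (array([214.2, 153.4]), np.int32(125), array([208, 147,  13,  13], dtype=int32)), (array([187.5, 184.2]), np.int32(135), array([181, 178,  13,  14], dtype=int32)), (array([280.6, 196.6]), np.int32(100), array([270, 191,  23,  12], dtype=int32)), (array([359.3, 240.8]), np.int32(133), array([353, 235,  13,  13], dtype=int32))]
yel [(array([ 96. , 137.7]), np.int32(3), array([ 95, 137,   3,   2], dtype=int32)), (array([ 96.5, 144. ]), np.int32(2), array([ 96, 144,   2,   1], dtype=int32)), (array([ 96.5, 150.5])
[... 1474 characters left out ...]
2(100), array([342, 164,  15,   8], dtype=int32)), (array([132.2, 174.6]), np.int32(97), array([125, 171,  15,   8], dtype=int32)), (array([351.2, 196.8]), np.int32(138), array([343, 192,  17,  11], dtype=int32)), (array([244.6, 208.6]), np.int32(65), array([231, 206,  30,   6], dtype=int32)), (array([497.2, 213.3]), np.int32(73), array([483, 211,  29,   6], dtype=int32))]
yel [(array([387.7,   3.4]), np.int32(15), array([382,   3,  12,   2], dtype=int32)), (array([397.,   3.]), np.int32(3), array([396,   3,   3,   1], dtype=int32)), (array([376.2,   4.4]), np.int32(9), array([373,   4,   8,   2], dtype=int32)), (array([226.5, 210. ]), np.int32(18), array([224, 209,   6,   3], dtype=int32))]
```

View pics/topz.png

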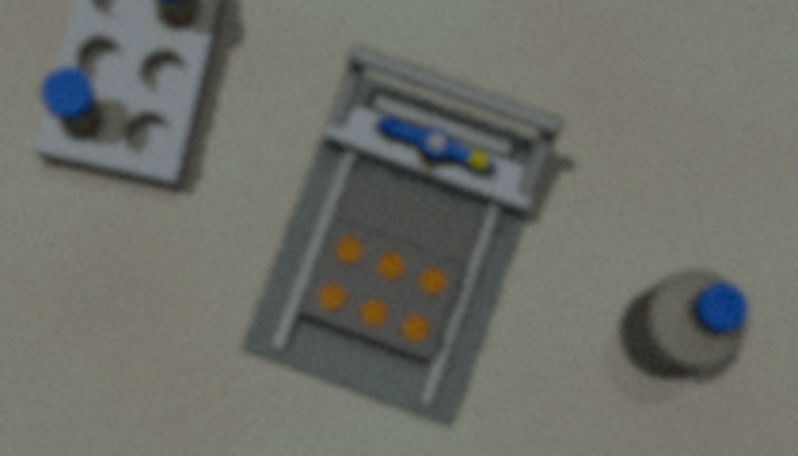

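View pics/scenez.png

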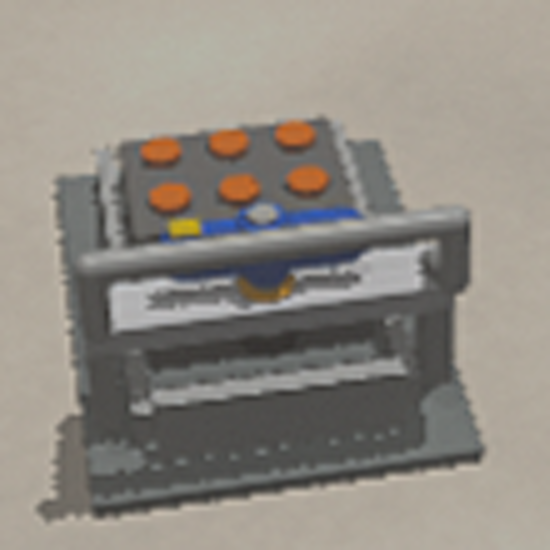

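Top view: the yellow-marked wing is to the right of the hub (fixture −y side), so q≈π. The hub is at about (284.7,197.6) and the near base corners at about (234.5,252) and (289,271.6).

```bash
python3 - <<'E'
from h import *
np.set_printoptions(precision=4,suppress=True)
caps=[onz('top',p,.053)[:2] for p in [(261.4,225.6),(272.3,229.5),(283.5,233.6),(257,237.4),(267.8,242),(279.2,246.1)]]
print(np.array(caps))
caps2=[onz('scene',p,.053)[:2] for p in [(248.5,191.5),(235.1,193.1),(221.9,194.6)][::1]+[(251.3,200.4),(237.5,202.3),(223.6,203.9)]]
print('scene caps',np.array(caps2))
ex=(np.mean(caps[:3],0)-np.mean(caps[3:],0)); ey=(caps[0]-caps[2]+caps[3]-caps[5]); print('ex',ex,np.degrees(np.arctan2(ex[1],ex[0])),'ey',ey,np.degrees(np.arctan2(ey[1],ey[0]))-90)
f=lambda a,b:(170+a/3.8-.4,160+b/3.8-.4)
hub=onz('top',f(436,143),.099); print('hub',hub)
g=lambda a,b:(190+a/5-.4,165+b/5-.4)
print('hub scene',onz('scene',g(263,213),.099))
cl=onz('top',f(245,350),.008);cr=onz('top',f(452,424),.008);print('corn',cl,cr, np.degrees(np.arctan2(*(cl-cr)[1::-1]))-90)
rl=onz('top',f(352,48),.118);rr=onz('top',f(562,122),.118);print('rail',rl,rr,np.degrees(np.arctan2(*(rl-rr)[1::-1]))-90)
yw=onz('top',(295.5,202),.097);print('yel',yw)
print('bl near corners', onz('top',f(298,316),.048),onz('top',f(436,361),.048))
print('bottle',onz('top',(359.3,240.8),.17),'tubes',onz('top',(214.2,153.4),.124),onz('top',(187.5,184.2),.124))
print('rackcorners',[onz('top',f(*p),.045)[:2] for p in[(180,188),(42,155),(225,0)]])
E
```

```text
[[ 0.5623  0.031 ]
 [ 0.5569  0.0017]
 [ 0.5512 -0.0283]
 [ 0.5303  0.0373]
 [ 0.5232  0.0081]
 [ 0.5177 -0.0222]]
scene caps [[ 0.5365  0.0369]
 [ 0.5308  0.0075]
 [ 0.5249 -0.0211]
 [ 0.5695  0.0312]
 [ 0.5645  0.0016]
 [ 0.5584 -0.0276]]
ex [ 0.0331 -0.0062] -10.635452654735118 ey [0.0237 0.1188] -11.29426310227538
hub [ 0.6356 -0.014   0.099 ]
hub scene [ 0.6403 -0.0126  0.099 ]
corn [0.4882 0.0912 0.008 ] [ 0.4616 -0.0587  0.008 ] -10.066894581410736
rail [0.6851 0.0506 0.118 ] [ 0.6586 -0.0917  0.118 ] -10.557288432823626
yel [ 0.6286 -0.0435  0.097 ]
bl near corners [0.5135 0.0578 0.048 ] [ 0.4989 -0.0387  0.048 ]
bottle [ 0.547 -0.195  0.17 ] tubes [0.7116 0.1764 0.124 ] [0.6229 0.2267 0.124 ]
rackcorners [array([0.5873, 0.1527]), array([0.5944, 0.2509]), array([0.7253, 0.1458])]
```

Fixture origin is about (0.637, -0.014) with yaw about -10.6°, and the hub, corners and rail agree. The block is about 44 mm short, and q≈3.2. Next is a helper that turns fixture-frame targets into tool shifts.

```bash
cat >> h.py <<'E'
from scipy.spatial.transform import Rotation as Ro
O=np.array([.637,-.014,0]); A=np.radians(-10.6)
F=np.array([[np.cos(A),-np.sin(A),0],[np.sin(A),np.cos(A),0],[0,0,1.]])
TR=np.column_stack([-F[:,0],F[:,1],-F[:,2]])
def fx(p): return F.T@(np.array(p)-O)
def go(ft):  # fixture target of fingertip centre (mm) -> shift mm, twist deg
    from workcell import state
    s=state(); R=np.array(s['tool_rot']); t=O+F@(np.array(ft)/1000)+np.array([0,0,.019])
    return (R.T@(t-np.array(s['ee_pos']))*1000).round(1),np.degrees(Ro.from_matrix(R.T@TR).as_rotvec()).round(2)
def rep():
    from workcell import state
    s=state(); p=fx(np.array(s['ee_pos'])-[0,0,.019])*1000
    print('t',round(s['time_s'],2),'tips fix mm',p.round(1),'F fix',(F.T@s['wrist_force']).round(1),'w',round(s['width'],3),'tilt',np.degrees(Ro.from_matrix(np.array(s['tool_rot']).T@TR).as_rotvec()).round(2))
E
python3 -c "
from h import *
rep();print(go([-168,0,215]))"
```

```text
t 0.1 tips fix mm [-555.6  542.   213.7] F fix [-0.4  0.3  0. ] w 0.996 tilt [-0.09  0.   -6.46]
(array([-4.461e+02, -4.949e+02, -4.000e-01]), array([-0.09,  0.  , -6.46]))
```

```bash
python3 -m crank '[{"translation":[-30,-33,0],"twist":[0,0,-0.6],"gripper":0},{"translation":[-65,-73,0],"twist":[0,0,-1.2],"gripper":0},{"translation":[-100,-111,0],"twist":[0,0,-1.8],"gripper":0},{"translation":[-133,-148,0],"twist":[0,0,-2.4],"gripper":0},{"translation":[-167,-185,0],"twist":[0,0,-3],"gripper":0},{"translation":[-200,-222,0],"twist":[0,0,-3.6],"gripper":0},{"translation":[-234,-259,0],"twist":[0,0,-4.2],"gripper":0},{"translation":[-267,-296,0],"twist":[0,0,-4.8],"gripper":0},{"translation":[-290,-322,0],"twist":[0,0,-5.4],"gripper":0},{"translation":[-300,-333,0],"twist":[0,0,-6.4],"gripper":0}]' 20; python3 -c "
from h import *
rep();print(go([-168,0,215]))"
```

```text
time_s: 1.1
ee_pos: [0.381, 0.2111, 0.2336]
tool_rot: [[-0.982, 0.19, 0.0], [0.19, 0.982, -0.001], [-0.0, -0.001, -1.0]]
wrist_force: [0.1, 0.2, 0.5]
width: 0.153
t 1.1 tips fix mm [-293.1  174.1  214.6] F fix [0.1 0.2 0.5] w 0.153 tilt [-0.04  0.01 -0.36]
(array([-126.1, -173.3,   -0.3]), array([-0.04,  0.01, -0.36]))
```

```bash
python3 -m crank '[{"translation":[-30,-40,0],"twist":[0,0,0],"gripper":0},{"translation":[-58,-80,0],"twist":[0,0,0],"gripper":0},{"translation":[-86,-118,0],"twist":[0,0,0],"gripper":0},{"translation":[-108,-148,0],"twist":[0,0,0],"gripper":0},{"translation":[-120,-165,0],"twist":[0,0,0],"gripper":0},{"translation":[-124,-172,10],"twist":[0,0,0],"gripper":0},{"translation":[-124,-172,40],"twist":[0,0,0],"gripper":0},{"translation":[-124,-172,75],"twist":[0,0,0],"gripper":0},{"translation":[-124,-172,100],"twist":[0,0,0],"gripper":0},{"translation":[-124,-172,110],"twist":[0,0,0],"gripper":0}]' 20; python3 -c "
from h import *
rep();print(go([-168,0,22]))
im=optics.grab_frame('top'); cv2.imwrite('pics/t1.png',cv2.resize(im[150:290,170:380,::-1],None,fx=3.8,fy=3.8,interpolation=2))
im=optics.grab_frame('scene'); cv2.imwrite('pics/s1.png',im[90:290,150:350,::-1].repeat(3,0).repeat(3,1))"
```

```text
time_s: 2.1
ee_pos: [0.4674, 0.0238, 0.1207]
tool_rot: [[-0.983, 0.184, -0.005], [0.184, 0.983, -0.001], [0.005, -0.002, -1.0]]
wrist_force: [0.1, 0.5, 0.3]
width: 0.005
t 2.1 tips fix mm [-173.7    6.   101.7] F fix [0.  0.5 0.3] w 0.005 tilt [-0.1  -0.29  0.02]
(array([-6.1, -5.8, 79.7]), array([-0.1 , -0.29,  0.02]))
```

View pics/t1.png

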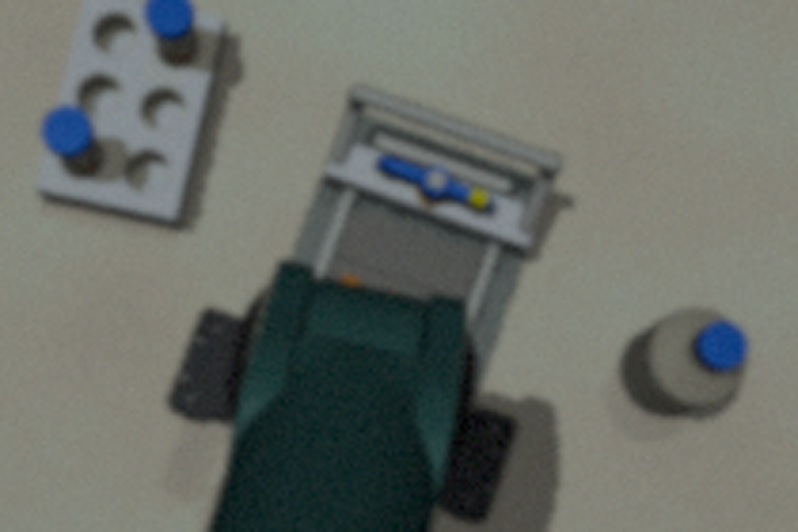

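View pics/s1.png

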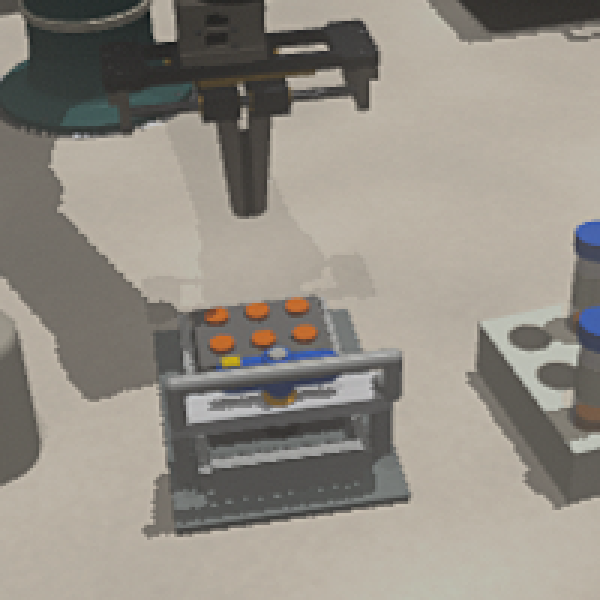

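Both views show the shut fingers above the entry end, the block unmoved, and everything clear. I'll go down and line up behind the block.

```bash
python3 -m crank '[{"translation":[-2,-4,20],"twist":[0,0,0],"gripper":0},{"translation":[-2,-6,45],"twist":[0,0,0],"gripper":0},{"translation":[-2,-6,65],"twist":[0,0,0],"gripper":0},{"translation":[-2,-6,74],"twist":[0,0,0],"gripper":0},{"translation":[-2,-6,78],"twist":[0,0,0],"gripper":0},{"translation":[-7,-6,78],"twist":[0,0,0],"gripper":0},{"translation":[-12,-6,78],"twist":[0,0,0],"gripper":0},{"translation":[-17,-6,78],"twist":[0,0,0],"gripper":0},{"translation":[-21,-6,78],"twist":[0,0,0],"gripper":0},{"translation":[-24,-6,78],"twist":[0,0,0],"gripper":0}]'; python3 -c "
from h import *
rep();print(go([-98,0,22]))"
```

```text
time_s: 3.2
ee_pos: [0.4931, 0.0126, 0.046]
tool_rot: [[-0.983, 0.185, 0.001], [0.185, 0.983, 0.0], [-0.001, 0.0, -1.0]]
wrist_force: [-0.3, 0.4, 0.1]
width: 0.002
t 3.2 tips fix mm [-146.4   -0.3   27. ] F fix [-0.4  0.3  0.1] w 0.002 tilt [ 0.02  0.05 -0.07]
(array([-48.3,   0.4,   5. ]), array([ 0.02,  0.05, -0.07]))
```

```bash
python3 -m crank '[{"translation":[-5,0,3],"twist":[0,0,0],"gripper":0},{"translation":[-10,0,4],"twist":[0,0,0],"gripper":0},{"translation":[-14,0,4],"twist":[0,0,0],"gripper":0},{"translation":[-18,0,4],"twist":[0,0,0],"gripper":0},{"translation":[-22,0,4],"twist":[0,0,0],"gripper":0},{"translation":[-26,0,4],"twist":[0,0,0],"gripper":0},{"translation":[-30,0,4],"twist":[0,0,0],"gripper":0},{"translation":[-34,0,4],"twist":[0,0,0],"gripper":0},{"translation":[-37,0,4],"twist":[0,0,0],"gripper":0},{"translation":[-40,0,4],"twist":[0,0,0],"gripper":0}]'; python3 -c "
from h import *
rep();print(go([-98,0,22]))"
```

```text
time_s: 4.2
ee_pos: [0.5295, 0.0056, 0.0409]
tool_rot: [[-0.983, 0.185, -0.005], [0.185, 0.983, 0.001], [0.005, -0.0, -1.0]]
wrist_force: [-6.3, 0.7, 3.3]
width: 0.004
t 4.2 tips fix mm [-109.3   -0.6   21.9] F fix [-6.3 -0.5  3.3] w 0.004 tilt [-0.02 -0.31 -0.05]
(array([-11.3,   0.6,  -0.2]), array([-0.02, -0.31, -0.05]))
```

Contact made; the block is sliding at about 6 N. I'll push gently on towards the stop.

```bash
python3 -m crank '[{"translation":[-1,0,0],"twist":[0,0,0],"gripper":0},{"translation":[-2,0,0],"twist":[0,0,0],"gripper":0},{"translation":[-3,0,0],"twist":[0,0,0],"gripper":0},{"translation":[-4,0,0],"twist":[0,0,0],"gripper":0},{"translation":[-5,0,0],"twist":[0,0,0],"gripper":0},{"translation":[-6,0,0],"twist":[0,0,0],"gripper":0},{"translation":[-7,0,0],"twist":[0,0,0],"gripper":0},{"translation":[-8,0,0],"twist":[0,0,0],"gripper":0},{"translation":[-9,0,0],"twist":[0,0,0],"gripper":0},{"translation":[-10,0,0],"twist":[0,0,0],"gripper":0}]'; python3 -c "
from h import *
rep()"
```

```text
time_s: 5.2
ee_pos: [0.5416, 0.0034, 0.0416]
tool_rot: [[-0.983, 0.185, 0.0], [0.185, 0.983, 0.0], [-0.0, 0.0, -1.0]]
wrist_force: [-2.6, -0.2, -2.3]
width: 0.003
t 5.2 tips fix mm [-97.   -0.4  22.6] F fix [-2.6 -0.7 -2.3] w 0.003 tilt [ 0.    0.01 -0.06]
```

```bash
python3 -m crank '[{"translation":[-0.5,0,0],"twist":[0,0,0],"gripper":0},{"translation":[-1,0,0],"twist":[0,0,0],"gripper":0},{"translation":[-1.5,0,0],"twist":[0,0,0],"gripper":0},{"translation":[-2,0,0],"twist":[0,0,0],"gripper":0},{"translation":[-2.5,0,0],"twist":[0,0,0],"gripper":0},{"translation":[-3,0,0],"twist":[0,0,0],"gripper":0},{"translation":[-3.5,0,0],"twist":[0,0,0],"gripper":0},{"translation":[-4,0,0],"twist":[0,0,0],"gripper":0},{"translation":[-4,0,0],"twist":[0,0,0],"gripper":0},{"translation":[-4,0,0],"twist":[0,0,0],"gripper":0}]'; python3 -c "
from h import *
rep()
im=optics.grab_frame('top'); cv2.imwrite('pics/t2.png',cv2.resize(im[150:290,170:380,::-1],None,fx=3.8,fy=3.8,interpolation=2))
im=optics.grab_frame('scene'); cv2.imwrite('pics/s2.png',cv2.resize(im[140:290,170:320,::-1],None,fx=4,fy=4,interpolation=2))
print(blobs(im.copy(),(5,150,80),(18,255,255))[0])"
```

```text
time_s: 6.2
ee_pos: [0.5425, 0.0033, 0.0416]
tool_rot: [[-0.983, 0.185, -0.006], [0.185, 0.983, 0.001], [0.006, 0.0, -1.0]]
wrist_force: [-11.0, 2.5, 7.7]
width: 0.003
t 6.2 tips fix mm [-96.1  -0.4  22.6] F fix [-11.3   0.5   7.7] w 0.003 tilt [ 0.01 -0.36 -0.05]
[(array([252., 203.]), np.int32(31), array([249, 201,   7,   5], dtype=int32)), (array([237.5, 204.4]), np.int32(22), array([235, 203,   7,   5], dtype=int32)), (array([224. , 206.6]), np.int32(27), array([221, 205,   7,   5], dtype=int32))]
```

View pics/s2.png

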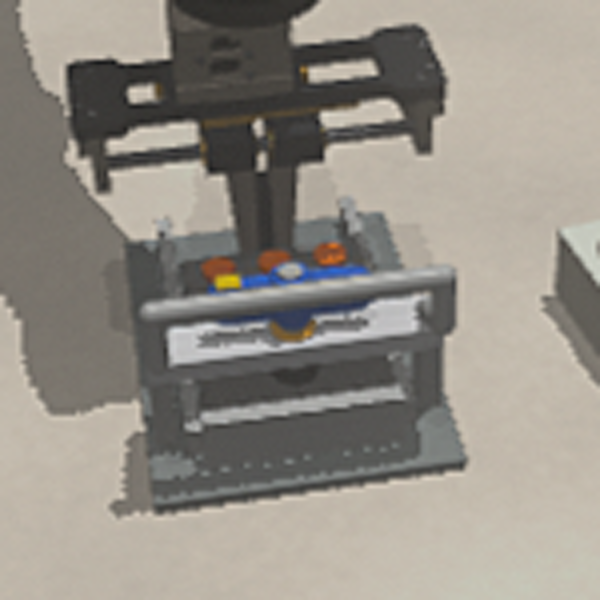

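The block is nearly under the bridge (front caps at about y=205), but 11 N could still be stiction, so I'll press a little more.

```bash
python3 -m crank '[{"translation":[-0.5,0,0],"twist":[0,0,0],"gripper":0},{"translation":[-1,0,0],"twist":[0,0,0],"gripper":0},{"translation":[-1.5,0,0],"twist":[0,0,0],"gripper":0},{"translation":[-2,0,0],"twist":[0,0,0],"gripper":0},{"translation":[-2.5,0,0],"twist":[0,0,0],"gripper":0},{"translation":[-3,0,0],"twist":[0,0,0],"gripper":0},{"translation":[-3.5,0,0],"twist":[0,0,0],"gripper":0},{"translation":[-4,0,0],"twist":[0,0,0],"gripper":0},{"translation":[-4,0,0],"twist":[0,0,0],"gripper":0},{"translation":[-4,0,0],"twist":[0,0,0],"gripper":0}]'; python3 -c "
from h import *
rep()
im=optics.grab_frame('scene')
print(blobs(im.copy(),(5,150,80),(18,255,255))[0])"
```

```text
time_s: 7.3
ee_pos: [0.5426, 0.0033, 0.0413]
tool_rot: [[-0.983, 0.184, -0.014], [0.184, 0.983, 0.003], [0.014, 0.0, -1.0]]
wrist_force: [-20.0, 1.3, 16.8]
width: 0.005
t 7.3 tips fix mm [-95.9  -0.4  22.3] F fix [-19.9  -2.4  16.8] w 0.005 tilt [ 0.01 -0.83 -0.02]
[(array([252.2, 203.1]), np.int32(31), array([249, 201,   7,   5], dtype=int32)), (array([237.5, 204.4]), np.int32(22), array([235, 203,   7,   5], dtype=int32)), (array([224. , 206.6]), np.int32(27), array([221, 205,   7,   5], dtype=int32))]
```

It holds firm at 20 N with no further motion, so the block is home. I'll back off, rise to wing height and come up near the unmarked (left) wing.

```bash
python3 -m crank '[{"translation":[10,0,0],"twist":[0,0,0],"gripper":0},{"translation":[22,0,0],"twist":[0,0,0],"gripper":0},{"translation":[26,0,-10],"twist":[0,0,0],"gripper":0},{"translation":[26,0,-30],"twist":[0,0,0],"gripper":0},{"translation":[26,5,-50],"twist":[0,0,0],"gripper":0},{"translation":[16,15,-58],"twist":[0,0,0],"gripper":0},{"translation":[-4,25,-60],"twist":[0,0,0],"gripper":0},{"translation":[-24,30,-60],"twist":[0,0,0],"gripper":0},{"translation":[-44,30,-60],"twist":[0,0,0],"gripper":0},{"translation":[-54,30,-60],"twist":[0,0,0],"gripper":0}]'; python3 -c "
from h import *
rep()
im=optics.grab_frame('top'); cv2.imwrite('pics/t3.png',cv2.resize(im[150:290,170:380,::-1],None,fx=3.8,fy=3.8,interpolation=2))
im=optics.grab_frame('scene'); cv2.imwrite('pics/s3.png',cv2.resize(im[140:290,170:320,::-1],None,fx=4,fy=4,interpolation=2))"
```

```text
time_s: 8.35
ee_pos: [0.6104, 0.0212, 0.1028]
tool_rot: [[-0.983, 0.185, 0.004], [0.185, 0.983, -0.0], [-0.004, 0.0, -1.0]]
wrist_force: [-0.5, -0.7, 0.1]
width: 0.005
t 8.35 tips fix mm [-32.7  29.7  83.8] F fix [-0.4 -0.8  0.1] w 0.005 tilt [ 0.02  0.21 -0.07]
```

View pics/s3.png

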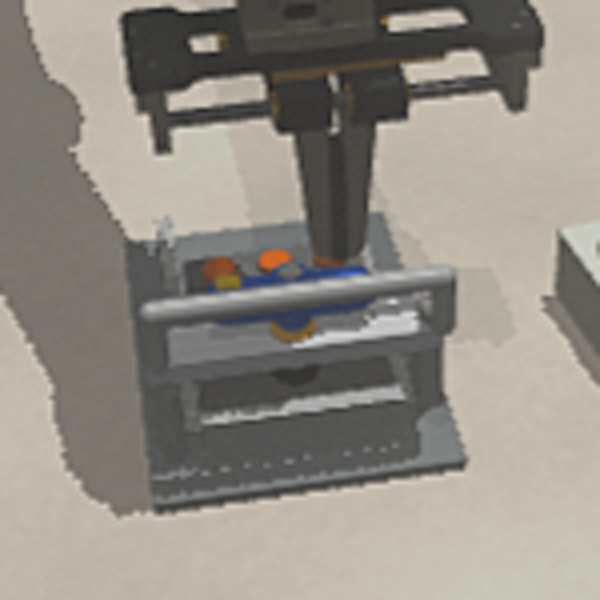

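The fist stands just near-side of the left wing. I'll push it +x.

```bash
python3 -m crank '[{"translation":[-3,2,2],"twist":[0,0,0],"gripper":0},{"translation":[-7,2,4],"twist":[0,0,0],"gripper":0},{"translation":[-11,2,4],"twist":[0,0,0],"gripper":0},{"translation":[-15,2,4],"twist":[0,0,0],"gripper":0},{"translation":[-19,2,4],"twist":[0,0,0],"gripper":0},{"translation":[-23,2,4],"twist":[0,0,0],"gripper":0},{"translation":[-26,2,4],"twist":[0,0,0],"gripper":0},{"translation":[-29,2,4],"twist":[0,0,0],"gripper":0},{"translation":[-32,2,4],"twist":[0,0,0],"gripper":0},{"translation":[-34,2,4],"twist":[0,0,0],"gripper":0}]'; python3 -c "
from h import *
rep()
im=optics.grab_frame('scene'); cv2.imwrite('pics/s4.png',cv2.resize(im[140:290,170:320,::-1],None,fx=4,fy=4,interpolation=2))"
```

```text
time_s: 9.45
ee_pos: [0.6413, 0.017, 0.0973]
tool_rot: [[-0.983, 0.185, -0.001], [0.185, 0.983, -0.0], [0.001, -0.0, -1.0]]
wrist_force: [-3.1, 0.1, -0.6]
width: 0.002
t 9.45 tips fix mm [-1.4 31.2 78.3] F fix [-3.1 -0.4 -0.6] w 0.002 tilt [-0.02 -0.07 -0.07]
```

View pics/s4.png

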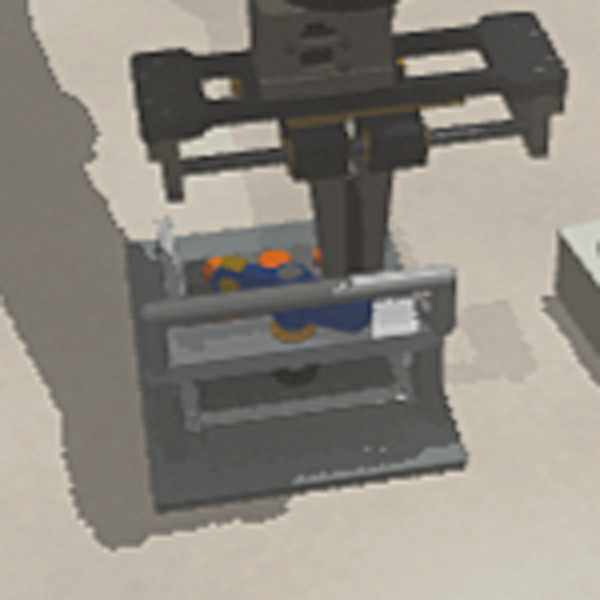

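The left wing was pushed and the marked wing has swung to the near side (yellow at about (230,262)). I'll push slightly more, then back off and lift.

```bash
python3 -m crank '[{"translation":[-2,0,0],"twist":[0,0,0],"gripper":0},{"translation":[-4,0,0],"twist":[0,0,0],"gripper":0},{"translation":[-5,0,0],"twist":[0,0,0],"gripper":0},{"translation":[-5,0,0],"twist":[0,0,0],"gripper":0},{"translation":[5,0,0],"twist":[0,0,0],"gripper":0},{"translation":[18,0,0],"twist":[0,0,0],"gripper":0},{"translation":[18,0,-12],"twist":[0,0,0],"gripper":0},{"translation":[16,-8,-32],"twist":[0,0,0],"gripper":0},{"translation":[12,-35,-34],"twist":[0,0,0],"gripper":0},{"translation":[6,-70,-34],"twist":[0,0,0],"gripper":0}]'; python3 -c "
from h import *
rep()
im=optics.grab_frame('scene'); cv2.imwrite('pics/s5.png',cv2.resize(im[140:290,170:320,::-1],None,fx=4,fy=4,interpolation=2))
im=optics.grab_frame('top'); cv2.imwrite('pics/t5.png',cv2.resize(im[150:290,170:380,::-1],None,fx=3.8,fy=3.8,interpolation=2))"
```

```text
time_s: 10.5
ee_pos: [0.6247, -0.0494, 0.134]
tool_rot: [[-0.983, 0.181, 0.005], [0.181, 0.983, 0.001], [-0.005, 0.002, -1.0]]
wrist_force: [0.1, 0.2, 0.1]
width: 0.005
t 10.5 tips fix mm [ -5.5 -37.  115. ] F fix [0.1 0.2 0.1] w 0.005 tilt [0.09 0.26 0.16]
```

View pics/s5.png

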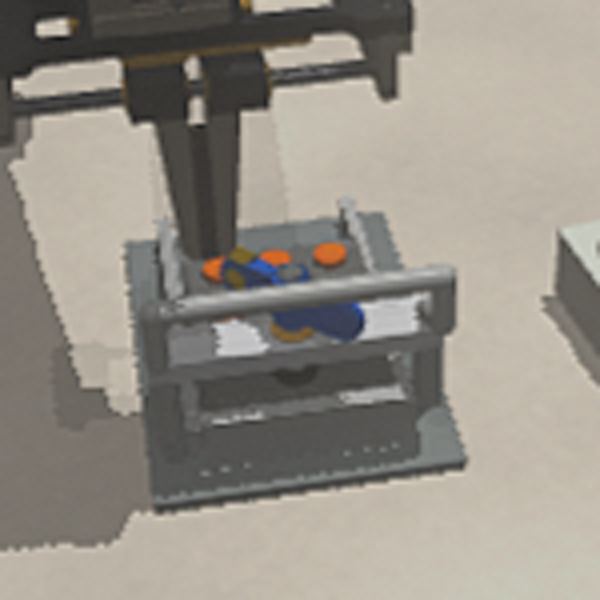

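View pics/t5.png

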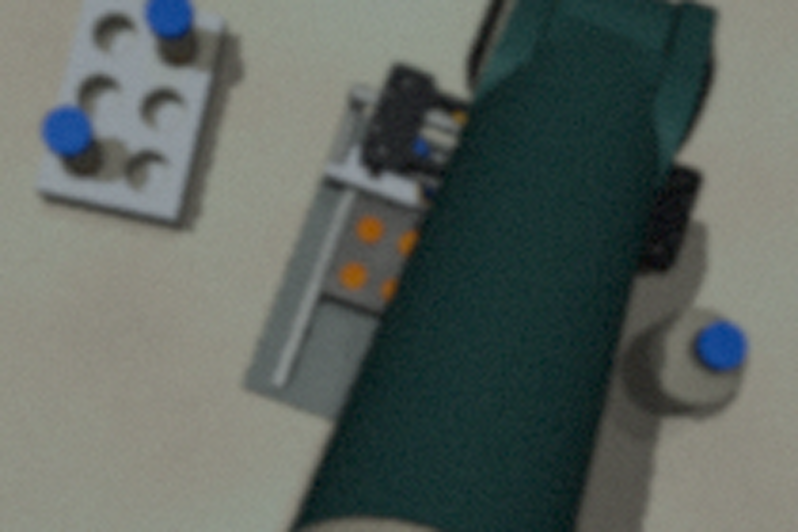

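The wing is clearly turned now: yellow at about (229,205) in the scene view, the fist above to its right, and the bottle clear. Next I measure the angle.

```bash
cat >> h.py <<'E'
def ang(im,show=True):
    b,m=blobs(im[180:240,200:290].copy(),(20,90,50),(36,255,255),3)
    for c,a,_ in b:
        p=fx(onz('scene',(c[0]+200,c[1]+180),.096))*1000; q=np.degrees(np.arctan2(-p[0],-p[1]))
        print('yel',c+[200,180],a,p.round(1),'theta',q.round(1))
E
python3 -c "
from h import *
ang(cv2.imread('pics/scene0.png')[:,:,::-1])
im=optics.grab_frame('scene');ang(im)"
```

```text
yel [226.5 210. ] 18 [  1.6 -28.4  96. ] theta -3.2
yel [229.5 203.5] 18 [-17.5 -20.1  96. ] theta 41.1
yel [228.6 209.5] 13 [  0.9 -24.2  96. ] theta -2.0
```

Marked wing θ≈45° (q≈3.9). I'll descend behind it on the right.

```bash
python3 -m crank '[{"translation":[0,-7,0],"twist":[0,0,0],"gripper":0},{"translation":[0,-14,0],"twist":[0,0,0],"gripper":0},{"translation":[0,-14,0],"twist":[0,0,0],"gripper":0},{"translation":[0,-14,10],"twist":[0,0,0],"gripper":0},{"translation":[0,-14,20],"twist":[0,0,0],"gripper":0},{"translation":[0,-14,30],"twist":[0,0,0],"gripper":0},{"translation":[0,-14,34],"twist":[0,0,0],"gripper":0},{"translation":[0,-14,35],"twist":[0,0,0],"gripper":0},{"translation":[0,-14,35],"twist":[0,0,0],"gripper":0},{"translation":[0,-14,35],"twist":[0,0,0],"gripper":0}]'; python3 -c "
from h import *
rep()
im=optics.grab_frame('scene'); ang(im);cv2.imwrite('pics/s6.png',cv2.resize(im[140:290,170:320,::-1],None,fx=4,fy=4,interpolation=2))"
```

```text
time_s: 11.65
ee_pos: [0.6206, -0.0644, 0.0969]
tool_rot: [[-0.983, 0.185, 0.001], [0.185, 0.983, -0.0], [-0.001, 0.0, -1.0]]
wrist_force: [0.3, 0.6, 0.3]
width: 0.005
t 11.65 tips fix mm [ -6.9 -52.6  77.9] F fix [0.2 0.7 0.3] w 0.005 tilt [ 0.    0.04 -0.07]
yel [229.7 203.5] 19 [-17.5 -19.7  96. ] theta 41.5
yel [228.6 209.5] 13 [  0.9 -24.2  96. ] theta -2.0
```

View pics/s6.png

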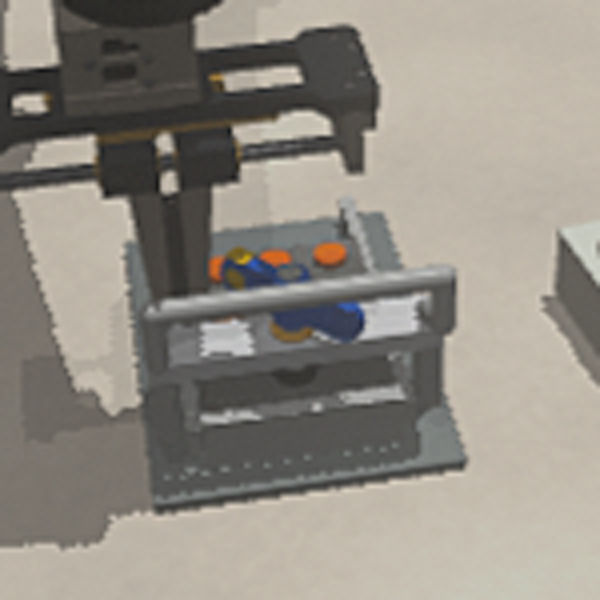

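The fist is down behind the marked wing, right of it. Now the first stroke, on the near side from right to left.

```bash
python3 -m crank '[{"translation":[3,7,0],"twist":[0,0,0],"gripper":0},{"translation":[7,12,0],"twist":[0,0,0],"gripper":0},{"translation":[11,16,0],"twist":[0,0,0],"gripper":0},{"translation":[15,21,0],"twist":[0,0,0],"gripper":0},{"translation":[18,26,0],"twist":[0,0,0],"gripper":0},{"translation":[21,32,0],"twist":[0,0,0],"gripper":0},{"translation":[23,39,0],"twist":[0,0,0],"gripper":0},{"translation":[24,46,0],"twist":[0,0,0],"gripper":0},{"translation":[24,53,0],"twist":[0,0,0],"gripper":0},{"translation":[23,60,0],"twist":[0,0,0],"gripper":0}]'; python3 -c "
from h import *
rep()
im=optics.grab_frame('scene'); ang(im);cv2.imwrite('pics/s7.png',cv2.resize(im[140:290,170:320,::-1],None,fx=4,fy=4,interpolation=2))"
```

```text
time_s: 12.7
ee_pos: [0.6083, -0.0004, 0.0963]
tool_rot: [[-0.983, 0.185, -0.001], [0.185, 0.983, 0.0], [0.001, -0.0, -1.0]]
wrist_force: [-1.8, -2.2, 1.6]
width: 0.003
t 12.7 tips fix mm [-30.7   8.1  77.3] F fix [-1.4 -2.5  1.6] w 0.003 tilt [-0.   -0.08 -0.06]
yel [251.9 201.3] 19 [-15.4  24.1  96. ] theta 147.3
yel [254.2 206.7] 10 [ 2.4 25.4 96. ] theta -174.5
```

View pics/s7.png

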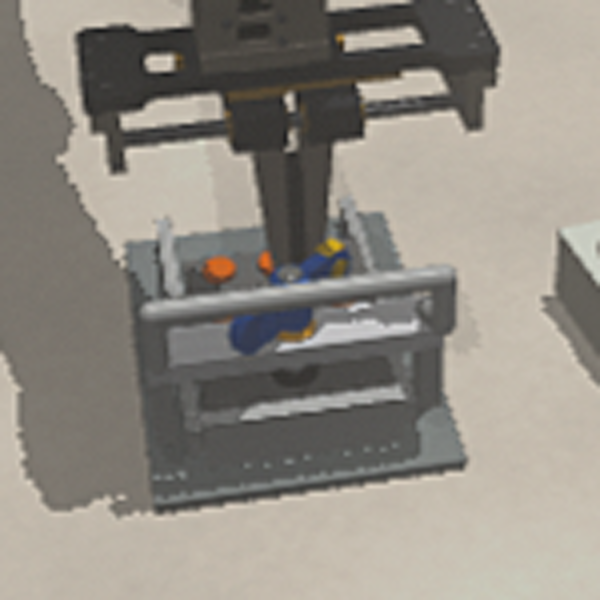

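The marked wing is at about 145° (yellow upper-left at about (252,201)). I'll carry on round and push +x.

```bash
python3 -m crank '[{"translation":[-2,5,0],"twist":[0,0,0],"gripper":0},{"translation":[-5,10,0],"twist":[0,0,0],"gripper":0},{"translation":[-9,15,0],"twist":[0,0,0],"gripper":0},{"translation":[-14,20,0],"twist":[0,0,0],"gripper":0},{"translation":[-19,23,0],"twist":[0,0,0],"gripper":0},{"translation":[-23,23,0],"twist":[0,0,0],"gripper":0},{"translation":[-27,23,0],"twist":[0,0,0],"gripper":0},{"translation":[-31,23,0],"twist":[0,0,0],"gripper":0},{"translation":[-34,23,0],"twist":[0,0,0],"gripper":0},{"translation":[-36,23,0],"twist":[0,0,0],"gripper":0}]'; python3 -c "
from h import *
rep()
im=optics.grab_frame('scene'); ang(im);cv2.imwrite('pics/s8.png',cv2.resize(im[140:290,170:320,::-1],None,fx=4,fy=4,interpolation=2))"
```

```text
time_s: 13.75
ee_pos: [0.6489, 0.0147, 0.0966]
tool_rot: [[-0.983, 0.185, 0.001], [0.185, 0.983, 0.0], [-0.001, 0.0, -1.0]]
wrist_force: [-2.1, 1.3, -1.2]
width: 0.005
t 13.75 tips fix mm [ 6.4 30.3 77.6] F fix [-2.3  0.9 -1.2] w 0.005 tilt [ 0.01  0.03 -0.08]
yel [254.8 216.4] 11 [31.7 21.3 96. ] theta -123.9
yel [252.6 221.9] 15 [46.5 14.5 96. ] theta -107.3
```

View pics/s8.png

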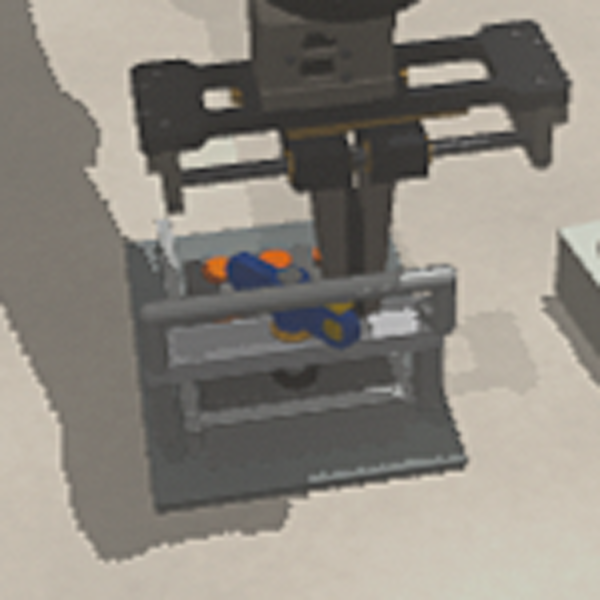

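The unmarked wing is now near-right at about 48°. Back off, lift, cross over to the right again.

```bash
python3 -m crank '[{"translation":[8,0,0],"twist":[0,0,0],"gripper":0},{"translation":[20,0,0],"twist":[0,0,0],"gripper":0},{"translation":[23,0,-5],"twist":[0,0,0],"gripper":0},{"translation":[23,0,-18],"twist":[0,0,0],"gripper":0},{"translation":[21,-8,-34],"twist":[0,0,0],"gripper":0},{"translation":[18,-30,-36],"twist":[0,0,0],"gripper":0},{"translation":[13,-60,-36],"twist":[0,0,0],"gripper":0},{"translation":[10,-78,-36],"twist":[0,0,0],"gripper":0},{"translation":[10,-84,-36],"twist":[0,0,0],"gripper":0},{"translation":[10,-84,-36],"twist":[0,0,0],"gripper":0}]'; python3 -m crank '[{"translation":[0,0,0],"twist":[0,0,0],"gripper":0},{"translation":[0,0,10],"twist":[0,0,0],"gripper":0},{"translation":[0,0,20],"twist":[0,0,0],"gripper":0},{"translation":[0,0,30],"twist":[0,0,0],"gripper":0},{"translation":[0,0,36],"twist":[0,0,0],"gripper":0},{"translation":[0,0,39],"twist":[0,0,0],"gripper":0},{"translation":[0,0,39],"twist":[0,0,0],"gripper":0},{"translation":[0,0,39],"twist":[0,0,0],"gripper":0},{"translation":[0,0,39],"twist":[0,0,0],"gripper":0},{"translation":[0,0,39],"twist":[0,0,0],"gripper":0}]'; python3 -c "
from h import *
rep()
im=optics.grab_frame('scene'); ang(im);cv2.imwrite('pics/s9.png',cv2.resize(im[140:290,170:320,::-1],None,fx=4,fy=4,interpolation=2))"
```

```text
time_s: 14.8
ee_pos: [0.6236, -0.0673, 0.1338]
tool_rot: [[-0.982, 0.187, 0.002], [0.187, 0.982, -0.0], [-0.002, 0.0, -1.0]]
wrist_force: [0.2, 1.2, 0.4]
width: 0.002
time_s: 15.8
ee_pos: [0.6233, -0.0659, 0.094]
tool_rot: [[-0.983, 0.185, 0.001], [0.185, 0.983, 0.0], [-0.001, 0.0, -1.0]]
wrist_force: [-0.8, 0.8, -0.5]
width: 0.005
t 15.8 tips fix mm [ -3.9 -53.5  75. ] F fix [-1.   0.6 -0.5] w 0.005 tilt [ 0.01  0.05 -0.07]
yel [254.2 216.1] 15 [30.6 20.3 96. ] theta -123.6
yel [252.5 222. ] 14 [46.8 14.2 96. ] theta -106.9
```

View pics/s9.png

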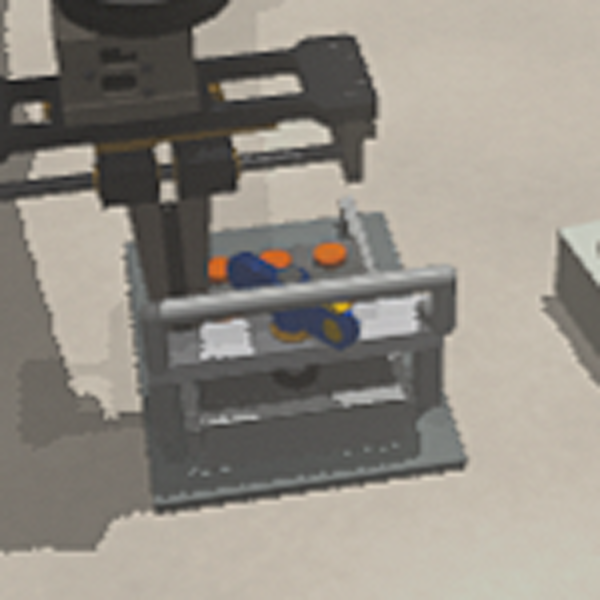

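Same arrangement as before, with the fist behind the unmarked wing. Second stroke.

```bash
python3 -m crank '[{"translation":[6,8,0],"twist":[0,0,0],"gripper":0},{"translation":[10,13,0],"twist":[0,0,0],"gripper":0},{"translation":[14,17,0],"twist":[0,0,0],"gripper":0},{"translation":[18,22,0],"twist":[0,0,0],"gripper":0},{"translation":[21,27,0],"twist":[0,0,0],"gripper":0},{"translation":[24,33,0],"twist":[0,0,0],"gripper":0},{"translation":[26,40,0],"twist":[0,0,0],"gripper":0},{"translation":[27,47,0],"twist":[0,0,0],"gripper":0},{"translation":[27,54,0],"twist":[0,0,0],"gripper":0},{"translation":[26,61,0],"twist":[0,0,0],"gripper":0}]'; python3 -c "
from h import *
rep()
im=optics.grab_frame('scene'); ang(im);cv2.imwrite('pics/s10.png',cv2.resize(im[140:290,170:320,::-1],None,fx=4,fy=4,interpolation=2))"
```

```text
time_s: 16.85
ee_pos: [0.6083, -0.0004, 0.0933]
tool_rot: [[-0.983, 0.185, -0.001], [0.185, 0.983, 0.0], [0.001, -0.0, -1.0]]
wrist_force: [-1.3, -0.8, 0.9]
width: 0.003
t 16.85 tips fix mm [-30.7   8.1  74.3] F fix [-1.2 -1.   0.9] w 0.003 tilt [-0.   -0.08 -0.06]
yel [231.4 219.2] 5 [ 30.8 -22.8  96. ] theta -53.4
yel [233.6 223.8] 13 [ 44.7 -20.6  96. ] theta -65.2
```

View pics/s10.png

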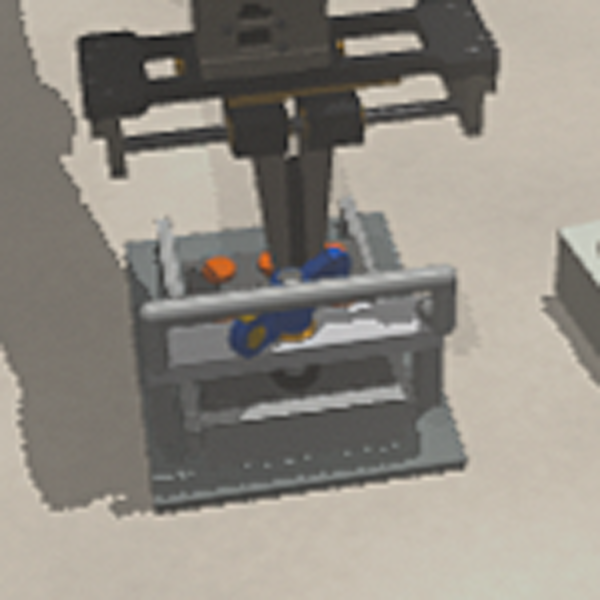

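The unmarked wing is at about 145°. I'll continue and finish slowly towards the tight stop.

```bash
python3 -m crank '[{"translation":[-2,5,0],"twist":[0,0,0],"gripper":0},{"translation":[-5,10,0],"twist":[0,0,0],"gripper":0},{"translation":[-9,15,0],"twist":[0,0,0],"gripper":0},{"translation":[-14,20,0],"twist":[0,0,0],"gripper":0},{"translation":[-18,23,0],"twist":[0,0,0],"gripper":0},{"translation":[-20,23,0],"twist":[0,0,0],"gripper":0},{"translation":[-22,23,0],"twist":[0,0,0],"gripper":0},{"translation":[-23,23,0],"twist":[0,0,0],"gripper":0},{"translation":[-24,23,0],"twist":[0,0,0],"gripper":0},{"translation":[-25,23,0],"twist":[0,0,0],"gripper":0}]'; python3 -c "
from h import *
rep()
im=optics.grab_frame('scene'); ang(im);cv2.imwrite('pics/s11.png',cv2.resize(im[140:290,170:320,::-1],None,fx=4,fy=4,interpolation=2))"
```

```text
time_s: 17.9
ee_pos: [0.6375, 0.0175, 0.0935]
tool_rot: [[-0.983, 0.185, -0.0], [0.185, 0.983, 0.001], [0.0, 0.001, -1.0]]
wrist_force: [-2.2, 3.1, -1.2]
width: 0.003
t 17.9 tips fix mm [-5.3 31.1 74.5] F fix [-2.7  2.7 -1.2] w 0.003 tilt [ 0.04 -0.02 -0.05]
yel [227.  208.9] 17 [ -1.6 -27.   96. ] theta 3.4
```

View pics/s11.png

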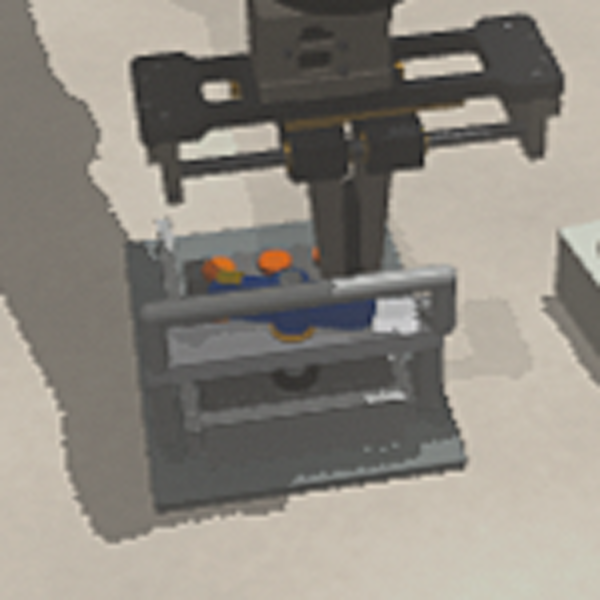

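Roughly 15–20° with the stop not reached. I'll keep pushing gently.

```bash
python3 -m crank '[{"translation":[-1,0,0],"twist":[0,0,0],"gripper":0},{"translation":[-2,0,0],"twist":[0,0,0],"gripper":0},{"translation":[-3,0,0],"twist":[0,0,0],"gripper":0},{"translation":[-4,0,0],"twist":[0,0,0],"gripper":0},{"translation":[-5,0,0],"twist":[0,0,0],"gripper":0},{"translation":[-6,0,0],"twist":[0,0,0],"gripper":0},{"translation":[-7,0,0],"twist":[0,0,0],"gripper":0},{"translation":[-7,0,0],"twist":[0,0,0],"gripper":0},{"translation":[-7,0,0],"twist":[0,0,0],"gripper":0},{"translation":[-7,0,0],"twist":[0,0,0],"gripper":0}]'; python3 -c "
from h import *
rep()
im=optics.grab_frame('scene'); ang(im)"
```

```text
time_s: 18.95
ee_pos: [0.642, 0.0159, 0.0932]
tool_rot: [[-0.983, 0.185, -0.006], [0.185, 0.983, 0.001], [0.006, -0.0, -1.0]]
wrist_force: [-7.8, 3.5, 2.8]
width: 0.002
t 18.95 tips fix mm [-0.5 30.3 74.2] F fix [-8.3  2.   2.8] w 0.002 tilt [-0.02 -0.32 -0.08]
yel [228.3 206.6] 18 [ -8.2 -23.7  96. ] theta 19.2
yel [226.3 211.6] 7 [  6.4 -29.4  96. ] theta -12.2
```

Force is rising and the tip lags, so this is probably the stop. I'll press a bit more to confirm.

```bash
python3 -m crank '[{"translation":[-1,0,0],"twist":[0,0,0],"gripper":0},{"translation":[-2,0,0],"twist":[0,0,0],"gripper":0},{"translation":[-3,0,0],"twist":[0,0,0],"gripper":0},{"translation":[-4,0,0],"twist":[0,0,0],"gripper":0},{"translation":[-5,0,0],"twist":[0,0,0],"gripper":0},{"translation":[-5,0,0],"twist":[0,0,0],"gripper":0},{"translation":[-5,0,0],"twist":[0,0,0],"gripper":0},{"translation":[-5,0,0],"twist":[0,0,0],"gripper":0},{"translation":[-5,0,0],"twist":[0,0,0],"gripper":0},{"translation":[-5,0,0],"twist":[0,0,0],"gripper":0}]'; python3 -c "
from h import *
rep()
im=optics.grab_frame('scene'); ang(im)"
```

```text
time_s: 20.0
ee_pos: [0.6431, 0.0157, 0.0928]
tool_rot: [[-0.983, 0.185, -0.015], [0.185, 0.983, 0.002], [0.015, -0.0, -1.0]]
wrist_force: [-18.6, 5.0, 11.1]
width: 0.005
t 20.0 tips fix mm [ 0.5 30.3 73.8] F fix [-19.2   1.5  11.1] w 0.005 tilt [-0.02 -0.84 -0.08]
yel [228.3 206.6] 18 [ -8.2 -23.7  96. ] theta 19.2
yel [226.3 211.6] 7 [  6.4 -29.4  96. ] theta -12.2
```

Solid at 19 N with the mark unmoved. I'll retract to clear the view and check from both cameras.

```bash
python3 -m crank '[{"translation":[10,0,0],"twist":[0,0,0],"gripper":0},{"translation":[25,0,0],"twist":[0,0,0],"gripper":0},{"translation":[40,0,0],"twist":[0,0,0],"gripper":0},{"translation":[48,0,-10],"twist":[0,0,0],"gripper":0},{"translation":[60,0,-30],"twist":[0,0,0],"gripper":0},{"translation":[80,0,-60],"twist":[0,0,0],"gripper":0},{"translation":[105,0,-90],"twist":[0,0,0],"gripper":0},{"translation":[135,0,-105],"twist":[0,0,0],"gripper":0},{"translation":[165,0,-110],"twist":[0,0,0],"gripper":0},{"translation":[180,0,-110],"twist":[0,0,0],"gripper":0}]'; python3 -c "
from h import *
rep()
im=optics.grab_frame('scene'); ang(im);cv2.imwrite('pics/s12.png',cv2.resize(im[140:290,170:320,::-1],None,fx=4,fy=4,interpolation=2))
im=optics.grab_frame('top'); cv2.imwrite('pics/t12.png',cv2.resize(im[150:290,170:380,::-1],None,fx=3.8,fy=3.8,interpolation=2))
for c,a,_ in blobs(im[180:220,260:320].copy(),(20,100,50),(36,255,255),3)[0]:
  p=fx(onz('top',c+[260,180],.093))*1000;print(c,a,p,np.degrees(np.arctan2(-p[0],-p[1])))
print([(fx(onz('top',c,.053))*1000).round(1) for c,a,_ in blobs(im.copy(),(5,150,80),(18,255,255))[0]])
"
```

```text
time_s: 21.05
ee_pos: [0.4723, 0.0475, 0.2057]
tool_rot: [[-0.983, 0.186, 0.004], [0.186, 0.983, 0.001], [-0.004, 0.002, -1.0]]
wrist_force: [0.9, 0.3, 0.3]
width: 0.005
t 21.05 tips fix mm [-173.3   30.2  186.7] F fix [0.8 0.5 0.3] w 0.005 tilt [ 0.11  0.23 -0.1 ]
yel [228.  206.5] 20 [ -8.7 -24.2  96. ] theta 19.7
yel [226.  211.2] 4 [  5.  -29.8  96. ] theta -9.6
[31.  27.5] 16 [-19.11582172 -24.650987    93.        ] 37.792099332304105
[array([-39.3,  30.4,  53. ]), array([-35.1,   0.7,  53. ]), array([-37.9, -28.5,  53. ]), array([-70.8, -31.7,  53. ])]
```

View pics/t12.png

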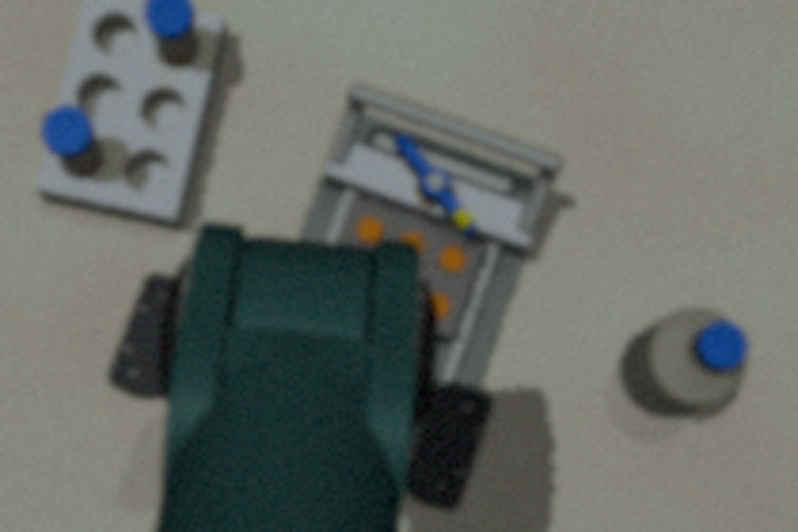

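View pics/s12.png

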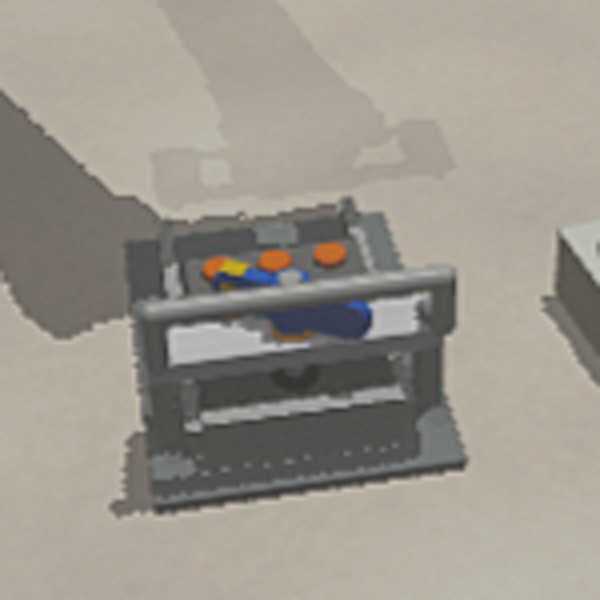

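Top view: the wing line is at θ≈36° (33° expected when tight). The caps have moved about 43–44 mm from the start, which matches home. The rack, tubes and bottle are unmoved, and the hand is clear. Handing in.

```bash
python3 -c "
from h import *
from workcell import workorder
rep();print(workorder.job_done())"
```

```text
t 21.15 tips fix mm [-173.3   30.4  186. ] F fix [0.6 0.4 0.3] w 0.004 tilt [ 0.09  0.15 -0.06]
the job is handed in; nothing more can be done
None
```

The block is pushed home and the wing screw is turned down to its stop. I handed the job in at 21 s of the 64 s allowed; it reports no verdict.

- **Block:** I pushed it about 44 mm with the shut fingertips until it held firm. At 20 N it moved no further. The caps put its origin about 33–34 mm short of the screw axis (home is 33 mm).
- **Screw:** I turned it about 6.8 rad clockwise by pushing the wings round on the near side. At the end it held at 19 N and the yellow mark stopped moving.
- **Final pictures:** In the top view the marked wing sat about 36–38° past the fixture's −y direction, where 33° is tight. The scene view read about 20°, but for a mark height of 96 mm instead of about 93 mm, and that camera reads a few mm off. I therefore relied on the top view and the firm stop.
- **Surroundings:** By eye in the final top view, the rack, both tubes and the bottle had not moved. The hand is well clear, with no contact force beyond sensor noise (under 1 N).

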